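# Mount the microscope head on its ball stand and latch it

### The job

Lift the dust cap off the ball of the stand and stand it upright in the steel tray, beside the eye-drop bottle there. Then lower the microscope head gently and squarely onto the ball until its foot is flat on the pedestal, with its lens facing the black focus plate, and only then press its latch lever fully down. Let go of everything at the end, and leave the drop bottle and the other things on the table where they are.

Things in the scene. Friction and masses are not known exactly. Their poses are not given: they have to be found in the camera images.
- stand: Fixed ball stand. Origin: on the ball's axis at table height; z up, x towards the focus plate. Grey round base, radius 75, 18 high; white round pedestal, radius 55, flat top at z = 60; neck radius 10; steel ball radius 20, centre z = 98, top z = 118. An arm along +x (50 wide) carries a thin stem at x = 150 with a black focus plate, 50 by 50, 8 thick, z = 140 to 190.
- ball (a point): Centre of the stand's steel ball, 98 above the table.
- head: White microscope head, 0.5 to 0.85 kg, loose, standing on its foot. Origin: centre of the foot's underside (socket mouth); weight centred over it; z up, x to the lens, y to the latch lever. Foot radius 55, 12 thick; cup outer radius 34, bore radius 23, 62 deep, open below. Box body 120 long (x), 44 wide (y), z = 84 to 126: grasp across y from above, fingertips above z = 82 to clear the lever.
- lens (a point): Front of the lens: end of the single thick black barrel (38 diameter), 89 ahead of the head's axis (+x), 105 above its foot. At the other end (x = -84) are two thin black eyepieces. The seated head has its foot on the pedestal top (origin 60 above the table, on the ball's axis); it turns freely about that axis.
- latch (a joint): Latch lever on the head, rad: 0 = raised (0.6 above level), 0.6 = fully down (level). Stays where left. Hinge at head y = 44, z = 40, axis along head x; lever goes out in +y, 55 long, 18 wide. Needs 2 to 3 N on the pad. A jaw swings under the ball, so it goes fully down only when the head is seated. Pressing far harder than needed would tip the head.
- latch_pad (a point): Middle of the top of the black press pad (28 by 24) near the lever's end, 45 from the hinge, 6 above the lever's mid-plane. With the lever fully down it is at head y = 89, z = 46.
- cap: Loose grey plastic dust cap, 90 g, over the ball at the start, standing on the pedestal top. Origin: centre of its open underside. Cylinder 64 in diameter, 66 high, bore radius 25, with a round grip knob on top, 30 in diameter, from z = 66 to 94.
- tray: Fixed open steel tray, 240 long in x, 120 wide in y, walls 4 thick and 30 high, floor 4 above the table. Origin: centre of its underside.
- drops: Small white eye-drop bottle, radius 18, 60 high, loose, standing in the tray somewhere near its middle or towards one end. Leave it. Origin: centre of its underside.
- flask: White disinfectant bottle, radius 32, 190 high, loose, on the table. Leave it. Origin: centre of its underside.
- case: Black lens case, 80 by 100 by 45, loose, on the table. Leave it. Origin: centre of its underside.
- jar: Glass jar with steel lid, radius 33, 120 high, loose, on the table between the stand and the robot. Leave it. Origin: centre of its underside.
- tin: Bare metal can, radius 22, 110 high, loose, on the table close to the stand. Leave it. Origin: centre of its underside.
There are look-alikes about, which are no part of the job. Leave any purple look-alike of the cap alone.

How it is judged (in metres and radians):
On the way, in this order (a step that is already met when the one before it is completed fails the run):
1. the dust cap stands upright in the tray (x of cap in the frame of tray between -0.12 and 0.12 m and y of cap in the frame of tray between -0.06 and 0.06 m and z of cap in the frame of tray below 0.01 m and angle between cap's own z axis and vertical below 0.1 rad), for 0.2 s.
2. the head is seated on the ball, foot flat on the pedestal, the lever not yet down (horizontal distance between head and ball below 0.006 m and z of head in the frame of stand below 0.064 m and angle between head's own z axis and vertical below 0.06 rad and value of joint latch below 0.4 rad), for 0.2 s.
3. the latch lever is fully down (value of joint latch above 0.54 rad), for 0.2 s.
At the end, for the whole second after the job is handed in: The cap stands upright (within 6 degrees) on the tray's floor; the head is on the ball, within 6 mm of its axis, its foot on the pedestal within 4 mm and level within 3.4 degrees, the lens facing the focus plate within about 16 degrees, the lever down (over 0.54 of 0.6 rad); head and cap at rest (all of step 1 and horizontal distance between head and ball below 0.006 m and z of head in the frame of stand below 0.064 m and angle between head's own z axis and vertical below 0.06 rad and x of lens in the frame of stand above 0.08 m and y of lens in the frame of stand between -0.026 and 0.026 m and value of joint latch above 0.54 rad and linear speed of each of head, cap below 0.02 m/s); the robot touches nothing.
It fails at once if the drop bottle in the tray is shifted over 25 mm or tipped over (distance of drops from where it was at the start of the episode above 0.025 m or angle between drops's own z axis and vertical above 0.5 rad).
It fails at once if the disinfectant bottle, lens case, jar or metal can is shifted over 25 mm or tipped over (distance of any of flask, case, jar, tin from where it was at the start of the episode above 0.025 m or angle between any of flask, jar, tin's own z axis and vertical above 0.5 rad).
It fails at once if the head is slammed or pressed on the stand with over 70 N (contact force between head and stand above 70 N).
It also fails if it takes over 72 s, if anything falls off the work surface, if the arm or the gripper's body presses on something with over 40 N, if the wrist force passes 120 N, or if a joint passes its speed limit or range.

### The arm

A 6-joint arm with a two-finger parallel gripper is mounted at the origin on the work surface. World frame = base frame: x ahead of the robot, y to its left, z up, the work surface at z = 0. Lengths are in m, angles in degrees, forces in N, time in s.
With the tool pointing down it reaches from about 0.4 to 0.825 m from the base axis. Payload 7 kg.
Tool frame: the origin (TCP) lies midway between the tips of the shut fingers; the grasp point (between the pads) lies 19 mm behind it (grip_depth is the distance from the TCP to the grasp point, in m); z points along the fingers, y is the line along which they close (so a half turn about z gives the same grasp; the last joint's range is limited). The gripper opens to 88 mm and grips with 3 to 60 N. Pads are 19 mm wide; open, the fingers measure 130 mm over their backs; the gripper's body (78 mm by 193 mm) begins 47 mm behind the grasp point.
Start: joints at [-57.405, 20.546, 0.682, 0, -70.136, -16.507], TCP at [0.187, -0.649, 0.227] pointing down, gripper open.
Joint ranges: [-176.03, 176.03], [-82.01, 121.73], [-58.28, 71.71], [-173.87, 95.51], [-174.79, -0.11], [-173.66, 173.66]. Speed limits (degrees/s): [136.94, 136.94, 172.46, 180, 180, 180].

### API

Orientations are given as a 3x3 rotation matrix whose columns are the frame's x, y, z axes.
In Python, from plant import * gives the robot as it stands.
- The arm moves only by the tool step_arm, never from a script. Its argument "motion" is a list of rows, each a list of 6 numbers: the shift along the tool's x, y, z in mm, then the turn, a rotation vector about the tool's x, y, z in rad. A call has 1 to 8 rows; each row shifts and turns the commanded pose from where the row before left it, along the tool's axes as they then stand; what a row does not reach is not made up. A row lasts 1/12 s, in which the tool goes at most 41.7 mm and 7.16 degrees, less where a joint would pass 70% of its speed; a pose out of reach is approached as far as the arm can. A call with a gripper value outside its range is refused whole. "gripper" is the closure, from 0 (fully open) to 1 (shut), set as the call begins (left out, the last holds). The fingers move at their own pace and stop on an object; the grip force is fixed at half the most. Time passes only in rows, so rows that do not move let the fingers close. It gives the time, the measured TCP pose, the force, the opening and the grip force at its end, in the units of the state.
- sense(): the state, without advancing time (a new reading comes with each control period).
- snapshot(name): name is "scene" or "top"; returns (picture, depth): 420x560x3 uint8, red, green, blue; 420x560 float32, m along the optical axis (not along the pixel's ray), 0 where there is no reading.
- camera_model(name): a dict with "fx", "fy", "cx", "cy" (pixels), "eye" and "rotation" of the camera in the world. Camera axes: x right, y up, looking along -z (the intrinsics and any distortion apply to the point x, -y, -z); pixel columns grow to the right and rows downward; lengths in m; the calibration is good to about 2 mm. A picture is of the moment at which its call begins. camera_model takes no time and is no camera call.
- sign_off(): hands the job in; it is judged then, once.
Trained networks look in the newest picture that a camera, given by its name, has taken for a name from the list of things; names that differ only in an ending like _2 or _b are one class to them, and where a whole thing is asked for, a point or a joint stands for the part that bears it (a point fixed in the world has none). Each returns a list of dicts, best first, with "confidence" (0 to 1); they miss things now and then, are a little off and sometimes report something else, mostly with a low value. They report only what shows in the picture. A call takes as long as a camera call. They do not tell look-alikes from the thing itself.
- search_frame(camera, label): "rect" ([centre column, centre row, width, height] in pixels, round what is visible of it).
- landmark_of(camera, label): "point" ([column, row] in pixels: a listed point, or the origin of a listed thing).
The state is a dict: "t": time; "qpos": joint angles; "qvel": joint speeds; "joint_efforts": joint torques, N m; "ee_pos": TCP position; "tcp_rot": TCP orientation; "contact_force": force on the tool from outside, world axes, zero at the start; "moment": the same for the moment, N m; "opening": finger opening in m; "finger_force": force on a finger pad.
Only numpy, scipy, OpenCV 4.12 (cv2) and the standard library are available. Lean on these libraries where they do the work, as an engineer would, in place of code of your own. Each camera call takes 0.05 s, during which the arm holds its last target. There are 200 camera calls.

## Working session

There is one attempt and no reset: what is moved stays moved. The work goes in short steps, Python scripts to look and compute and a tool call to move; the robot and the scene stay as the last step left them, time stands still between calls to the robot, and variables do not carry over. Pictures are saved under pics/ and viewed, at most 10 in all, crops included, and the job is handed in when it is done.

Besides the shell and the picture viewer there is one more tool, called after "Call:" as a command line: name --pt "numbers of a row" for each row, then --argument value for the rest. step_arm: Moves the arm, as the interface text tells. Its arguments: {"type":"object","properties":{"motion":{"type":"array"},"gripper":{"type":"number"}},"required":["motion"]}

```bash
ls; mkdir -p pics; cat > h.py <<'E'
from plant import *
import numpy as np, cv2
def snap(n):
    p,d=snapshot(n); np.savez(''+n+'.npz',p=p,d=d); return p,d
def world(n,uv,depth):
    c=camera_model(n); u,v=uv
    P=np.array([(u-c['cx'])/c['fx']*depth,-(v-c['cy'])/c['fy']*depth,-depth])
    return np.array(c['rotation'])@P+np.array(c['eye'])
def cloud(n,d):
    c=camera_model(n); v,u=np.mgrid[:d.shape[0],:d.shape[1]]
    P=np.stack([(u-c['cx'])/c['fx']*d,-(v-c['cy'])/c['fy']*d,-d],-1)
    W=P@np.array(c['rotation']).T+np.array(c['eye']); W[d==0]=np.nan; return W
def onplane(n,uv,z):
    c=camera_model(n); a=world(n,uv,1.0); e=np.array(c['eye']); return e+(a-e)*(z-e[2])/(a[2]-e[2])
E
python3 - <<'E'
from h import *
for n in('scene','top'):
    p,d=snap(n); cv2.imwrite(f'pics/{n}1.png',p[:,:,::-1]); c=camera_model(n); print(n,c)
    for l in('stand','ball','head','lens','latch','latch_pad','cap','tray','drops','flask','case','jar','tin'):
        f=search_frame; 
        r=[(np.round(x['rect']).astype(int).tolist(),round(x['confidence'],2)) for x in search_frame(n,l)[:3]] if l not in('ball',) else ''
        k=[(np.round(x['point']).astype(int).tolist(),round(x['confidence'],2)) for x in landmark_of(n,l)[:3]]
        print(l,r,k)
E
```

```text
pics
scene {'fx': 474.926713684787, 'fy': 474.926713684787, 'cx': 287.40689301177343, 'cy': 215.31674883192449, 'eye': array([0.87635884, 0.43937212, 0.87818424]), 'rotation': array([[-0.81800964, -0.48594736,  0.30775865],
       [ 0.57506772, -0.67924319,  0.45598882],
       [-0.0125436 ,  0.54998532,  0.83508012]])}
stand [([284, 245, 104, 90], 0.71)] [([305, 232], 0.83), ([282, 124], 0.16)]
ball  []
head [([259, 123, 62, 79], 0.64)] [([248, 143], 0.91), ([168, 181], 0.41)]
lens [([261, 125, 64, 75], 0.88)] [([241, 146], 0.78)]Traceback (most recent call last):
  File "<stdin>", line 7, in <module>
ValueError: it knows: ball, cap, case, drops, flask, head, jar, latch_pad, lens, stand, tin, tray
```

```bash

python3 - <<'E'
from h import *
for n in('scene','top'):
    p,d=snap(n); cv2.imwrite(f'pics/{n}1.png',p[:,:,::-1]); c=camera_model(n)
    if n=='top':print(n,c)
    for l in('stand','head','lens','latch_pad','cap','tray','drops','flask','case','jar','tin'):
        r=[(np.round(x['rect']).astype(int).tolist(),round(x['confidence'],2)) for x in search_frame(n,l)[:3]]
        k=[(np.round(x['point']).astype(int).tolist(),round(x['confidence'],2)) for x in landmark_of(n,l)[:3]]
        print(l,r,k)
E
```

```text
stand [([285, 246, 106, 87], 0.79)] [([306, 230], 0.76)]
head [([256, 124, 60, 80], 0.71)] [([248, 144], 0.79)]
lens [([258, 124, 63, 75], 0.78), ([284, 245, 103, 90], 0.56)] [([242, 144], 0.77)]
latch_pad [([277, 129, 20, 14], 0.63)] [([316, 395], 0.56), ([282, 125], 0.47)]
cap [([304, 207, 34, 46], 0.69), ([287, 318, 33, 45], 0.61), ([284, 245, 103, 89], 0.15)] [([288, 325], 0.75), ([303, 220], 0.61)]
tray [([400, 311, 122, 130], 0.71)] [([399, 313], 0.55)]
drops [([402, 292, 22, 21], 0.9), ([277, 128, 22, 17], 0.54)] [([404, 294], 0.82), ([168, 180], 0.36)]
flask [([321, 383, 41, 58], 0.82)] [([316, 390], 0.71), ([243, 148], 0.64)]
case [([164, 176, 52, 52], 0.77)] [([168, 181], 0.73), ([303, 219], 0.55)]
jar [([353, 171, 35, 54], 0.61)] [([350, 190], 0.66)]
tin [([206, 194, 30, 44], 0.88)] [([207, 207], 0.72)]
top {'fx': 416.0712947195318, 'fy': 416.0712947195318, 'cx': 278.74692536001334, 'cy': 207.53367395458133, 'eye': array([ 0.44062721, -0.01633615,  1.10115342]), 'rotation': array([[-0.01463027,  0.99400011, -0.1083962 ],
       [-0.99956607, -0.01731116, -0.02383267],
    
[... 162 characters left out ...]
), ([371, 248, 15, 22], 0.61)] [([372, 252], 0.62)]
lens [([274, 186, 58, 110], 0.63), ([393, 227, 77, 61], 0.6)] [([359, 200], 0.77)]
latch_pad [([371, 248, 15, 24], 0.57)] [([372, 251], 0.59)]
cap [([273, 206, 28, 28], 0.91), ([217, 155, 26, 29], 0.77), ([288, 273, 25, 22], 0.35)] [([270, 206], 0.8), ([222, 157], 0.68)]
tray [([181, 233, 63, 98], 0.55)] [([184, 229], 0.83)]
drops [([188, 240, 16, 14], 0.7)] [([186, 237], 0.58)]
flask [([161, 141, 39, 38], 0.98)] [([169, 146], 0.62), ([387, 143], 0.27)]
case [([388, 144, 39, 37], 0.89)] [([385, 145], 0.77)]
jar [([289, 274, 23, 25], 0.81)] [([289, 274], 0.58)]
tin [([343, 153, 22, 25], 0.88), ([393, 225, 72, 62], 0.18)] [([341, 161], 0.97)]
```

View pics/scene1.png

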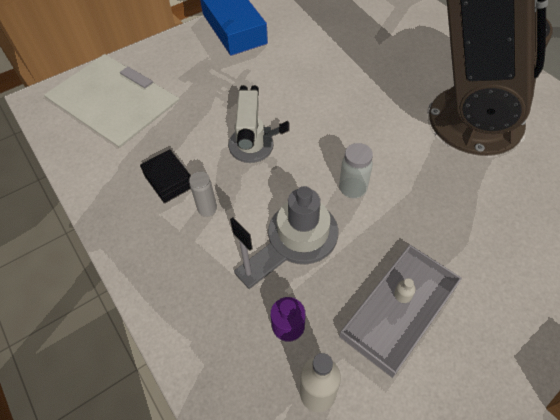

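View pics/top1.png

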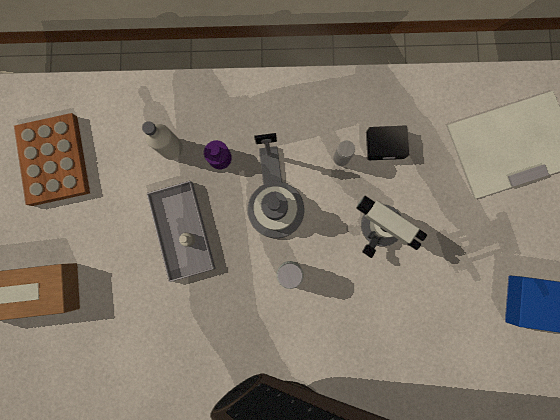

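The grey cap is on the stand at scene (304,205) and top (274,204). The only look-alike is purple, at scene (287,318) and top (217,155). The head is at top (390,225), with its thick lens end at (366,206) and lever pad at (370,250). The drop bottle is at top (186,240), slightly off the middle of the tray.

```bash
cat > meas.py <<'E'
from h import *
from scipy.optimize import least_squares
def load(n):
    z=np.load(n+'.npz'); return z['p'],z['d']
def circ(P,r=None):
    P=P[:,:2]; c0=P.mean(0)
    f=(lambda q:np.hypot(*(P-q[:2]).T)-(r or q[2]))
    s=least_squares(f,np.r_[c0,0.03],loss='soft_l1',f_scale=0.002); return s.x
def reg(n,W,uv,rad,zl,zh):
    v,u=np.mgrid[:W.shape[0],:W.shape[1]]
    m=(abs(u-uv[0])<rad)&(abs(v-uv[1])<rad)&(W[...,2]>zl)&(W[...,2]<zh); return W[m]
E
python3 - <<'E'
from meas import *
C={n:cloud(n,load(n)[1]) for n in('scene','top')}
W=np.vstack([C[n].reshape(-1,3) for n in C]); 
for n in C:
    w=C[n]; print(n,'table z',np.nanmedian(w[300:330,250:300,2] if n=='top' else w[150:180,280:320,2]))
    S=onplane(n,(274,204) if n=='top' else (304,192),.15); print('cap guess',S)
P=onplane('top',(274,204),.15)
for n in C:
    w=C[n].reshape(-1,3); m=np.hypot(*(w[:,:2]-P[:2]).T)<.06
    k=w[m&(w[:,2]>.145)]; print(n,'knob top',len(k),k.mean(0),k.min(0),k.max(0))
    k=w[m&(w[:,2]>.12)&(w[:,2]<.13)]; print('cap top',len(k),np.median(k,0),circ(k) )
    k=w[m&(w[:,2]>.055)&(w[:,2]<.064)]; print('ped',len(k),k.min(0),k.max(0))
    k=w[m&(w[:,2]>.07)&(w[:,2]<.12)]; print('cap wall',len(k),circ(k,.032))
    k=w[m&(w[:,2]>.132)&(w[:,2]<.152)]; print('knob wall',len(k),circ(k,.015))
    b=np.hypot(*(w[:,:2]-P[:2]).T); k=w[(b>.125)&(b<.18)&(w[:,2]>.13)&(w[:,2]<.2)&(w[:,0]>P[0])]; print('plate',len(k),k.mean(0),k.min(0),k.max(0))
    # head top
    hc=onplane('top',(392,222),.126); k=w[(np.hypot(*(w[:,:2]-hc[:2]).T)<.12)&(w[:,2]>.12)&(w[:,2]<.135)]
    if len(k):
        r=cv2.minAreaRect((k[:,:2]*1000).astype(np.float32)); print('head top',len(k),r,np.median(k[:,2]))
    k=w[(np.hypot(*(w[:,:2]-hc[:2]).T)<.12)&(w[:,2]>.009)&(w[:,2]<.015)]; print('foot',len(k), k.min(0),k.max(0))
    for nm,uv in(('lens',(366,206)),('eye',(420,240))):print(nm,onplane('top',uv,.115))
    tc=onplane('top',(181,231),.03); k=w[(np.hypot(*(w[:,:2]-tc[:2]).T)<.16)&(w[:,2]>.022)&(w[:,2]<.034)]
    r=cv2.minAreaRect((k[:,:2]*1000).astype(np.float32)); print('tray',len(k),r)
    dc=onplane('top',(187,240),.06); k=w[(np.hypot(*(w[:,:2]-dc[:2]).T)<.035)&(w[:,2]>.012)&(w[:,2]<.07)]; print('drops',len(k),circ(k,.018),k.mean(0))
    for nm,uv,h in(('jar',(290,274),.12),('tin',(345,148),.11),('flask',(152,130),.19),('purple',(217,150),.094),('case',(388,142),.045)):
        dc=onplane('top',uv,h); k=w[(np.hypot(*(w[:,:2]-dc[:2]).T)<.05)&(w[:,2]>.03)]; print(nm,len(k),dc,k.min(0),k.max(0))
E
```

```text
scene table z -0.0004144134604414651
cap guess [0.55195083 0.01675047 0.15      ]
top table z -0.0009510465204793928
cap guess [0.55274522 0.01728784 0.15      ]
scene knob top 186 [0.55470282 0.02040538 0.15245461] [0.53926054 0.00466539 0.14505846] [0.56887835 0.0333377  0.15784341]
cap top 475 [0.56206365 0.02875942 0.12519844] [0.55275465 0.01761314 0.02552404]
ped 992 [ 0.49812196 -0.03691804  0.05521673] [0.60780977 0.07322821 0.06390333]
cap wall 436 [0.55272797 0.0175098  0.03      ]
knob wall 111 [0.5530781  0.01771097 0.03      ]
plate 359 [0.70412281 0.03864462 0.17079906] [0.69599383 0.01050673 0.1300184 ] [0.70855413 0.06016358 0.19136443]
head top 871 ((510.5881652832031, -255.8689422607422), (171.1421356201172, 44.296634674072266), 54.841064453125) 0.1251274510516862
foot 444 [ 0.45770941 -0.31182371  0.00903181] [ 0.56246791 -0.20493295  0.01499342]
lens [ 0.54824085 -0.19983286  0.115     ]
eye [ 0.4658601  -0.32279847  0.115     ]
tray 1024 ((500.3607482910156, 267.715087890625), (242.7757110595703, 120.32218170166016), 15.084604263305664)
drops 375 [0.47432304 0.24
[... 1540 characters left out ...]
44), 14.998340606689453)
drops 175 [0.47994223 0.25540622 0.03      ] [0.47910917 0.24553111 0.04415237]
jar 593 [ 0.39137544 -0.01675916  0.12      ] [ 0.35595528 -0.04587149  0.03428992] [0.42071873 0.01705134 0.12411984]
tin 365 [ 0.69112274 -0.15536855  0.11      ] [ 0.66844977 -0.17773714  0.03011661] [ 0.71063685 -0.13582159  0.11366918]
flask 889 [0.72181171 0.29033711 0.19      ] [0.69656807 0.26853444 0.03024135] [0.75843503 0.33234151 0.19500732]
purple 545 [0.69679776 0.15902513 0.094     ] [0.66743193 0.13659704 0.03103031] [0.7311078  0.19826184 0.09675095]
case 1072 [ 0.72102481 -0.27552227  0.045     ] [ 0.68166609 -0.32465727  0.03034335] [ 0.76531591 -0.22710609  0.05004867]
```

```bash
cat >> h.py <<'E'
from scipy.spatial.transform import Rotation as R
def go(p,yaw_y=None,s=None,vert=True):
    """shift in tool axes (mm) and rotvec to reach p with tool down, tool y at yaw_y deg (mod 180)"""
    s=s or sense(); T=np.array(s['tcp_rot']); d=T.T@(np.array(p)-np.array(s['ee_pos']))*1000
    ya=np.degrees(np.arctan2(T[1,1],T[0,1])) 
    a=ya if yaw_y is None else ya+((yaw_y-ya+90)%180-90)
    y=np.array([np.cos(np.radians(a)),np.sin(np.radians(a)),0]); z=np.array([0,0,-1.]); G=np.stack([np.cross(y,z),y,z],1)
    rv=R.from_matrix(T.T@G).as_rotvec()
    print('t',round(s['t'],2),'shift',np.round(d,1),'rotvec',np.round(rv,3),'yaw_y',round(ya,1),'->',round(a,1),'q6',round(s['qpos'][5],1),'F',np.round(s['contact_force'],1),'open',round(s['opening'],4))
E
python3 - <<'E'
from h import *
print(np.round(sense()['tcp_rot'],3)); go([.554,.018,.2]); go([.554,.018,.2],90); 
z=np.load('top.npz'); cv2.imwrite('pics/crop.png',cv2.resize(z['p'][120:280,140:340,::-1],(800,640))[:600])
E
```

```text
[[-0.961 -0.277  0.   ]
 [-0.277  0.961 -0.   ]
 [-0.    -0.    -1.   ]]
t 2.75 shift [-537.3  538.7   26.6] rotvec [-0.  0.  0.] yaw_y 106.1 -> 106.1 q6 -16.5 F [-0.  -0.1 -1.4] open 0.0877
t 2.75 shift [-537.3  538.7   26.6] rotvec [-0.     0.     0.281] yaw_y 106.1 -> 90.0 q6 -16.5 F [-0.  -0.1 -1.4] open 0.0877
```

View pics/crop.png

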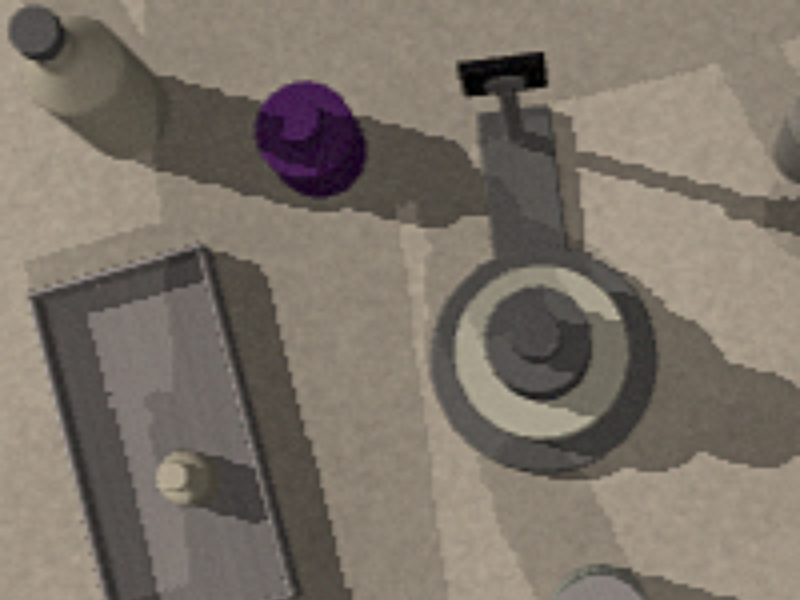

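Crop: the grey cap on the white pedestal is at crop (537,340). The purple look-alike is separate, at (310,138). I'm moving to the grey cap.

Call:
step_arm --pt "-27 27 0 0 0 0" --pt "-27 27 0 0 0 0" --pt "-27 27 0 0 0 0" --pt "-27 27 0 0 0 0" --pt "-27 27 0 0 0 0" --pt "-27 27 0 0 0 0" --pt "-27 27 0 0 0 0" --pt "-27 27 0 0 0 0" --gripper 0

```text
t: 3.42
ee_pos: [0.3352, -0.3796, 0.2269]
tcp_rot: [[-0.961, -0.277, 0.001], [-0.277, 0.961, -0.0], [-0.001, -0.001, -1.0]]
contact_force: [0.5, -0.9, 0.2]
opening: 0.0873
finger_force: 0.0
```

Call:
step_arm --pt "-27 27 0 0 0 0" --pt "-27 27 0 0 0 0" --pt "-27 27 0 0 0 0" --pt "-27 27 0 0 0 0" --pt "-27 27 0 0 0 0" --pt "-27 27 0 0 0 0" --pt "-27 27 0 0 0 0" --pt "-27 27 0 0 0 0"

```text
t: 4.08
ee_pos: [0.483, -0.1119, 0.2271]
tcp_rot: [[-0.961, -0.277, 0.001], [-0.277, 0.961, 0.0], [-0.001, -0.0, -1.0]]
contact_force: [0.1, -0.9, 0.1]
opening: 0.0877
finger_force: 0.0
```

Call:
step_arm --pt "-27 27 0 0 0 0" --pt "-27 27 0 0 0 0" --pt "-27 27 0 0 0 0" --pt "-20 20 0 0 0 0" --pt "0 0 0 0 0 0"

```text
t: 4.5
ee_pos: [0.5538, 0.0152, 0.2262]
tcp_rot: [[-0.96, -0.28, 0.001], [-0.28, 0.96, 0.0], [-0.001, -0.0, -1.0]]
contact_force: [0.6, -0.9, -0.7]
opening: 0.0875
finger_force: 0.0
```

```bash
python3 -c "
from h import *
go([.5535,.018,.129])"
```

```text
t 4.5 shift [-0.4  2.8 97.2] rotvec [-0.     0.001  0.   ] yaw_y 106.3 -> 106.3 q6 -95.6 F [ 0.6 -0.9 -0.7] open 0.0875
```

Call:
step_arm --pt "0 2.5 20 0 0 0" --pt "0 0 25 0 0 0" --pt "0 0 25 0 0 0" --pt "0 0 20 0 0 0" --pt "0 0 7 0 0 0" --pt "0 0 0 0 0 0"

```text
t: 5.0
ee_pos: [0.5496, 0.0132, 0.128]
tcp_rot: [[-0.961, -0.277, -0.003], [-0.277, 0.961, -0.001], [0.003, -0.0, -1.0]]
contact_force: [-0.2, -0.2, 0.1]
opening: 0.0874
finger_force: 0.0
```

Call:
step_arm --pt "0 0 0 0 0 0" --pt "0 0 0 0 0 0" --pt "0 0 0 0 0 0" --pt "0 0 0 0 0 0" --pt "0 0 0 0 0 0" --pt "0 0 0 0 0 0" --gripper 1

```text
t: 5.5
ee_pos: [0.5509, 0.0137, 0.1301]
tcp_rot: [[-0.961, -0.277, 0.001], [-0.277, 0.961, 0.0], [-0.001, 0.0, -1.0]]
contact_force: [-0.0, 0.7, -0.3]
opening: 0.0533
finger_force: 0.0
```

Call:
step_arm --pt "0 0 -5 0 0 0" --pt "0 0 -10 0 0 0" --pt "0 0 -20 0 0 0" --pt "0 0 -20 0 0 0" --pt "0 0 -20 0 0 0" --pt "0 0 -20 0 0 0" --pt "0 0 -5 0 0 0" --pt "0 0 0 0 0 0"

```text
t: 6.17
ee_pos: [0.5518, 0.0139, 0.2323]
tcp_rot: [[-0.961, -0.277, 0.004], [-0.277, 0.961, 0.001], [-0.004, -0.0, -1.0]]
contact_force: [-0.6, 0.3, -0.2]
opening: 0.0021
finger_force: 0.0
```

```bash
python3 - <<'E'
from meas import *
s=sense(); print(s['qpos'],s['ee_pos'],s['opening'])
tr=np.array([.502,.2685]); a=np.radians(15); t=tr+.06*np.array([np.cos(a),np.sin(a)])
print(t); go([*t,.229],105)
for n in('scene','top'):
    p,d=snap(n); W=cloud(n,d).reshape(-1,3)
    k=W[(np.hypot(W[:,0]-.5535,W[:,1]-.018)<.035)&(W[:,2]>.075)&(W[:,2]<.122)]; print(n,len(k))
    if len(k)>30:
        f=lambda q:np.linalg.norm(k-np.r_[q,.098],axis=1)-.02
        print('ball',least_squares(f,[.5535,.018],loss='soft_l1',f_scale=.002).x,np.percentile(k,[2,50,98],axis=0))
cv2.imwrite('pics/s2.png',load('scene')[0][:,:,::-1])
E
```

```text
[ 2.17966042e+01  8.61073956e+00 -1.46877220e+01  2.91001063e-02
 -6.64537461e+01 -9.57075029e+01] [0.55182505 0.0139188  0.23230755] 0.002114144170957878
[0.55995555 0.28402914]
t 6.17 shift [-82.7 257.3   3.7] rotvec [0.    0.004 0.019] yaw_y 106.1 -> 105.0 q6 -95.7 F [-0.6  0.3 -0.2] open 0.0021
scene 403
ball [0.56321896 0.03156303] [[0.53398475 0.00660461 0.07661227]
 [0.57197237 0.0422667  0.09924588]
 [0.58482919 0.05005492 0.12096961]]
top 34
ball [0.51671729 0.00898638] [[ 0.52324734 -0.00797348  0.07750117]
 [ 0.52530777  0.01099473  0.0993735 ]
 [ 0.53844572  0.03045962  0.12156672]]
```

View pics/s2.png

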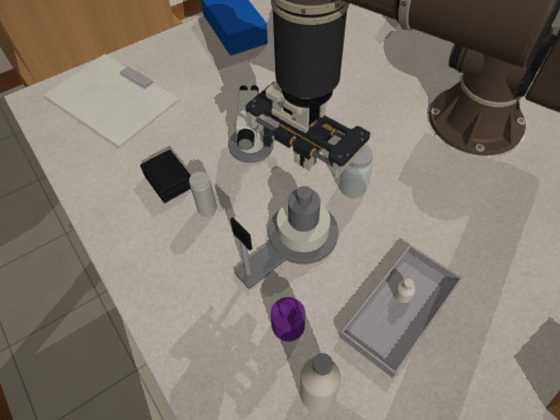

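The picture shows the cap still on the ball at (304,205). The fingers hadn't finished closing when I lifted. I'll open, descend again and wait longer.

Call:
step_arm --pt "0 0 0 0 0 0" --pt "0 0 0 0 0 0" --pt "0 0 0 0 0 0" --pt "0 0 0 0 0 0" --pt "0 0 0 0 0 0" --pt "0 0 0 0 0 0" --pt "0 0 0 0 0 0" --pt "0 0 0 0 0 0" --gripper 0.2

```text
t: 6.93
ee_pos: [0.5508, 0.0137, 0.2295]
tcp_rot: [[-0.961, -0.277, -0.0], [-0.277, 0.961, -0.0], [0.0, -0.0, -1.0]]
contact_force: [-0.2, 0.5, 0.0]
opening: 0.0482
finger_force: 0.0
```

```bash
python3 -c "
from h import *
go([.5535,.018,.129])"
```

```text
t 6.93 shift [ -3.8   3.4 100.5] rotvec [-0. -0. -0.] yaw_y 106.1 -> 106.1 q6 -95.7 F [-0.2  0.5  0. ] open 0.0482
```

Call:
step_arm --pt "-3.8 3.4 0 0 0 0" --pt "0 0 15 0 0 0" --pt "0 0 20 0 0 0" --pt "0 0 20 0 0 0" --pt "0 0 20 0 0 0" --pt "0 0 15 0 0 0" --pt "0 0 10 0 0 0" --pt "0 0 0 0 0 0"

```text
t: 7.6
ee_pos: [0.5524, 0.0179, 0.1274]
tcp_rot: [[-0.961, -0.277, -0.003], [-0.277, 0.961, -0.001], [0.004, 0.0, -1.0]]
contact_force: [0.2, 0.9, -0.4]
opening: 0.0703
finger_force: 0.0
```

Call:
step_arm --pt "0 0 0 0 0 0" --pt "0 0 0 0 0 0" --pt "0 0 0 0 0 0" --pt "0 0 0 0 0 0" --pt "0 0 0 0 0 0" --pt "0 0 0 0 0 0" --pt "0 0 0 0 0 0" --pt "0 0 0 0 0 0" --gripper 1

```text
t: 8.27
ee_pos: [0.5536, 0.018, 0.1298]
tcp_rot: [[-0.961, -0.277, 0.0], [-0.277, 0.961, 0.0], [-0.0, -0.0, -1.0]]
contact_force: [-0.3, -0.1, 0.4]
opening: 0.0289
finger_force: 30.0
```

Call:
step_arm --pt "0 0 0 0 0 0" --pt "0 0 0 0 0 0" --pt "0 0 0 0 0 0"

```text
t: 8.52
ee_pos: [0.5537, 0.018, 0.1298]
tcp_rot: [[-0.961, -0.277, 0.0], [-0.277, 0.961, -0.0], [-0.0, -0.0, -1.0]]
contact_force: [0.8, 0.1, 2.8]
opening: 0.0293
finger_force: 30.0
```

Call:
step_arm --pt "0 0 -5 0 0 0" --pt "0 0 -10 0 0 0" --pt "0 0 -20 0 0 0" --pt "0 0 -20 0 0 0" --pt "0 0 -20 0 0 0" --pt "0 0 -10 0 0 0" --pt "0 0 0 0 0 0"

```text
t: 9.1
ee_pos: [0.5548, 0.0183, 0.2175]
tcp_rot: [[-0.961, -0.277, 0.005], [-0.277, 0.961, 0.001], [-0.005, -0.0, -1.0]]
contact_force: [0.6, 0.2, -1.1]
opening: 0.0293
finger_force: 30.0
```

Call:
step_arm --pt "-5 16 0 0 0 0" --pt "-10 32 0 0 0 0" --pt "-10 32 0 0 0 0" --pt "-10 32 0 0 0 0" --pt "-10 32 0 0 0 0" --pt "-10 32 0 0 0 0" --pt "-10 32 0 0 0 0" --pt "-10 32 0 0 0 0"

```text
t: 9.77
ee_pos: [0.5582, 0.2707, 0.2132]
tcp_rot: [[-0.961, -0.277, -0.002], [-0.277, 0.961, -0.001], [0.002, -0.0, -1.0]]
contact_force: [0.9, 0.1, -0.8]
opening: 0.0293
finger_force: 30.0
```

Call:
step_arm --pt "-5 14 0 0 0 0" --pt "0 0 0 0 0 0" --pt "0 0 0 0 0 0" --pt "0 0 0 0 0 0"

```text
t: 10.1
ee_pos: [0.5595, 0.2835, 0.2136]
tcp_rot: [[-0.961, -0.277, -0.001], [-0.277, 0.961, -0.001], [0.002, -0.001, -1.0]]
contact_force: [1.0, -0.3, -1.0]
opening: 0.0293
finger_force: 30.0
```

```bash
python3 - <<'E'
from meas import *
go([.560,.284,.0755])
for n in('scene','top'):
    p,d=snap(n); W=cloud(n,d).reshape(-1,3)
    k=W[(np.hypot(W[:,0]-.5535,W[:,1]-.018)<.03)&(W[:,2]>.085)&(W[:,2]<.125)]; print(n,len(k))
    if len(k)>20:
        f=lambda q:np.linalg.norm(k-np.r_[q,.098],axis=1)-.02
        f3=lambda q:np.linalg.norm(k-q,axis=1)-.02
        print('ball',least_squares(f,[.5535,.018],loss='soft_l1',f_scale=.002).x,least_squares(f3,[.5535,.018,.098],loss='soft_l1',f_scale=.002).x)
    m=np.hypot(W[:,0]-.5535,W[:,1]-.018); k=W[(m<.062)&(m>.03)&(W[:,2]>.054)&(W[:,2]<.066)]
    r=cv2.minEnclosingCircle((k[:,:2]*1000).astype(np.float32)); print('ped',r)
    m=np.hypot(W[:,0]-.5535,W[:,1]-.018); k=W[(m<.082)&(W[:,2]>.013)&(W[:,2]<.025)]
    r=cv2.minEnclosingCircle((k[:,:2]*1000).astype(np.float32)); print('base',r)
    print([np.round(x['point'],1).tolist()+[round(x['confidence'],2)]+onplane(n,x['point'],.098).round(4).tolist() for x in landmark_of(n,'ball')])
    print('cap',[np.round(x['point'],1).tolist()+onplane(n,x['point'],.14).round(3).tolist() for x in landmark_of(n,'cap')])
cv2.imwrite('pics/s3.png',load('scene')[0][:,:,::-1])
E
```

```text
t 10.1 shift [ -0.9   0.4 138.1] rotvec [-0.001 -0.002 -0.   ] yaw_y 106.1 -> 106.1 q6 -118.6 F [ 1.  -0.3 -1. ] open 0.0293
scene 313
ball [0.55274429 0.0176399 ] [0.55288308 0.01778983 0.09735818]
ped ((553.7542724609375, 18.37206268310547), 55.750606536865234)
base ((557.0950317382812, 18.124942779541016), 78.4015121459961)
[[301.1, 209.9, 0.82, 0.5594, 0.0186, 0.098]]
cap [[288.7, 324.9, 0.725, 0.211, 0.14], [395.9, 303.4, 0.559, 0.283, 0.14]]
top 211
ball [0.55512931 0.01901567] [0.55499052 0.01890866 0.09689971]
ped ((554.948974609375, 18.83437728881836), 55.03193664550781)
base ((557.9910888671875, 18.031517028808594), 77.51310729980469)
[[271.7, 205.5, 0.81, 0.5553, 0.0248, 0.098]]
cap [[219.2, 157.4, 0.667, 0.146, 0.14], [159.0, 204.3, 0.558, 0.287, 0.14]]
```

View pics/s3.png

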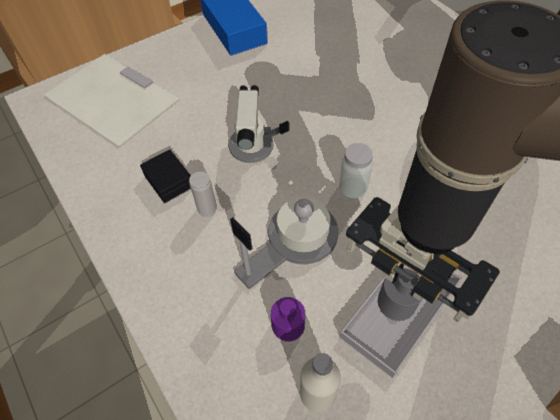

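The cap hangs upright in the gripper over the tray's far end at (398,298), the bare ball is at (305,208), and the drop bottle is clear. Lowering now.

Call:
step_arm --pt "0 0 15 0 0 0" --pt "0 0 30 0 0 0" --pt "0 0 30 0 0 0" --pt "0 0 25 0 0 0" --pt "0 0 15 0 0 0" --pt "0 0 10 0 0 0" --pt "0 0 8 0 0 0" --pt "0 0 4 0 0 0"

```text
t: 11.07
ee_pos: [0.5601, 0.2841, 0.0771]
tcp_rot: [[-0.961, -0.277, -0.0], [-0.277, 0.961, -0.0], [0.0, -0.0, -1.0]]
contact_force: [-0.2, -0.0, -1.2]
opening: 0.0292
finger_force: 30.0
```

Call:
step_arm --pt "0 0 1 0 0 0" --pt "0 0 1 0 0 0" --pt "0 0 1 0 0 0" --pt "0 0 0 0 0 0"

```text
t: 11.4
ee_pos: [0.5603, 0.2845, 0.0753]
tcp_rot: [[-0.961, -0.277, 0.001], [-0.277, 0.961, 0.001], [-0.001, 0.001, -1.0]]
contact_force: [-0.4, 0.3, -1.5]
opening: 0.0293
finger_force: 30.0
```

Call:
step_arm --pt "0 0 1 0 0 0" --pt "0 0 1 0 0 0" --pt "0 0 0 0 0 0" --pt "0 0 0 0 0 0"

```text
t: 11.73
ee_pos: [0.5605, 0.2845, 0.0738]
tcp_rot: [[-0.961, -0.277, 0.001], [-0.277, 0.961, 0.001], [-0.002, 0.0, -1.0]]
contact_force: [-1.1, -1.8, 4.5]
opening: 0.0296
finger_force: 30.0
```

Call:
step_arm --pt "0 0 0 0 0 0" --pt "0 0 0 0 0 0" --pt "0 0 0 0 0 0" --pt "0 0 0 0 0 0" --pt "0 0 0 0 0 0" --pt "0 0 0 0 0 0" --gripper 0

```text
t: 12.23
ee_pos: [0.5599, 0.2842, 0.0724]
tcp_rot: [[-0.961, -0.277, -0.0], [-0.277, 0.961, -0.0], [0.0, -0.0, -1.0]]
contact_force: [-0.3, -0.5, 0.5]
opening: 0.0639
finger_force: 0.0
```

Call:
step_arm --pt "0 0 -10 0 0 0" --pt "0 0 -20 0 0 0" --pt "0 0 -30 0 0 0" --pt "0 0 -35 0 0 0" --pt "0 0 -35 0 0 0" --pt "0 0 0 0 0 0"

```text
t: 12.73
ee_pos: [0.5633, 0.286, 0.2116]
tcp_rot: [[-0.96, -0.278, 0.01], [-0.278, 0.96, 0.006], [-0.012, 0.003, -1.0]]
contact_force: [1.1, -0.2, 1.7]
opening: 0.0875
finger_force: 0.0
```

```bash
python3 - <<'E'
from meas import *
s=sense(); go([.51,-.258,.205],144.7); go([.51,-.258,.205])
p,d=snap('top'); 
for l in('cap','drops'): print(l,[np.round(x['point'],1).tolist()+onplane('top',x['point'],.004).round(3).tolist() for x in landmark_of('top',l)])
p,d=snap('scene'); W=cloud('scene',d).reshape(-1,3)
k=W[(np.hypot(W[:,0]-.56,W[:,1]-.284)<.035)&(W[:,2]>.02)]; print(len(k),k.min(0),k.max(0))
k=k[(k[:,2]>.066)&(k[:,2]<.074)]; 
if len(k)>20:
    u,sv,vt=np.linalg.svd(k-k.mean(0)); print('cap top normal',vt[2])
E
```

```text
t 12.73 shift [ 202.6 -507.7    2.6] rotvec [-0.001  0.012 -0.673] yaw_y 106.2 -> 144.7 q6 -118.6 F [ 1.1 -0.2  1.7] open 0.0875
t 12.73 shift [ 202.6 -507.7    2.6] rotvec [ 0.003  0.012 -0.   ] yaw_y 106.2 -> 106.2 q6 -118.6 F [ 1.1 -0.2  1.7] open 0.0875
cap [[175.0, 211.3, 0.555, 0.287, 0.004], [221.7, 162.0, 0.686, 0.162, 0.004]]
drops [[186.5, 236.5, 0.487, 0.255, 0.004]]
6464 [0.52513063 0.2493942  0.02021587] [0.59486714 0.3189533  0.64747139]
cap top normal [-0.00694563 -0.0016855  -0.99997446]
```

Call:
step_arm --pt "7 -18 0 0 0 0" --pt "14 -36 0 0 0 0" --pt "14 -36 0 0 0 0" --pt "14 -36 0 0 0 0" --pt "14 -36 0 0 0 0" --pt "14 -36 0 0 0 0" --pt "14 -36 0 0 0 0" --pt "14 -36 0 0 0 0"

```text
t: 13.6
ee_pos: [0.5324, -0.0065, 0.2015]
tcp_rot: [[-0.961, -0.277, -0.002], [-0.277, 0.961, -0.001], [0.002, -0.0, -1.0]]
contact_force: [0.8, -0.1, -0.7]
opening: 0.0873
finger_force: 0.0
```

Call:
step_arm --pt "14 -36 0 0 0 0" --pt "14 -36 0 0 0 0" --pt "14 -36 0 0 0 0" --pt "14 -36 0 0 0 0" --pt "14 -36 0 0 0 0" --pt "14 -36 0 0 0 0" --pt "8 -22 0 0 0 0" --pt "0 0 0 0 0 -0.06"

```text
t: 14.27
ee_pos: [0.5095, -0.2624, 0.2009]
tcp_rot: [[-0.944, -0.33, -0.003], [-0.33, 0.944, -0.0], [0.003, 0.001, -1.0]]
contact_force: [1.0, 0.6, 0.5]
opening: 0.0875
finger_force: 0.0
```

Call:
step_arm --pt "0 0 0 0 0 -0.103" --pt "0 0 0 0 0 -0.103" --pt "0 0 0 0 0 -0.103" --pt "0 0 0 0 0 -0.103" --pt "0 0 0 0 0 -0.103" --pt "0 0 0 0 0 -0.1" --pt "0 0 0 0 0 0" --pt "0 0 0 0 0 0"

```text
t: 14.93
ee_pos: [0.5106, -0.2585, 0.2016]
tcp_rot: [[-0.58, -0.815, -0.002], [-0.815, 0.58, 0.0], [0.001, 0.002, -1.0]]
contact_force: [-0.5, 0.3, 0.5]
opening: 0.0876
finger_force: 0.0
```

```bash
python3 - <<'E'
from meas import *
go([.51,-.258,.089],144.7)
E
```

```text
t 14.93 shift [ -0.2   0.6 112.6] rotvec [ 0.002 -0.001 -0.002] yaw_y 144.6 -> 144.7 q6 -28.1 F [-0.5  0.3  0.5] open 0.0876
```

Call:
step_arm --pt "0 0 15 0 0 0" --pt "0 0 25 0 0 0" --pt "0 0 25 0 0 0" --pt "0 0 20 0 0 0" --pt "0 0 15 0 0 0" --pt "0 0 8 0 0 0" --pt "0 0 4 0 0 0" --pt "0 0 0 0 0 0"

```text
t: 15.6
ee_pos: [0.511, -0.2585, 0.0899]
tcp_rot: [[-0.578, -0.816, -0.001], [-0.816, 0.578, 0.0], [0.001, 0.001, -1.0]]
contact_force: [-0.2, 0.2, 0.4]
opening: 0.0874
finger_force: 0.0
```

Call:
step_arm --pt "0 0 0 0 0 0" --pt "0 0 0 0 0 0" --pt "0 0 0 0 0 0" --pt "0 0 0 0 0 0" --pt "0 0 0 0 0 0" --pt "0 0 0 0 0 0" --pt "0 0 0 0 0 0" --pt "0 0 0 0 0 0" --gripper 1

```text
t: 16.27
ee_pos: [0.5114, -0.2584, 0.0907]
tcp_rot: [[-0.577, -0.817, -0.0], [-0.817, 0.577, 0.0], [-0.0, 0.0, -1.0]]
contact_force: [-1.0, -0.6, 2.0]
opening: 0.0438
finger_force: 30.0
```

Call:
step_arm --pt "0 0 0 0 0 0" --pt "0 0 0 0 0 0" --pt "0 0 0 0 0 0"

```text
t: 16.52
ee_pos: [0.5114, -0.2584, 0.0907]
tcp_rot: [[-0.577, -0.817, -0.0], [-0.817, 0.577, 0.0], [-0.0, 0.0, -1.0]]
contact_force: [-1.4, 2.5, 3.6]
opening: 0.0439
finger_force: 30.0
```

```bash
python3 - <<'E'
from meas import *
s=sense(); print(s['ee_pos']); go([.51,-.258,.26],144.7)
for n in('scene','top'):
    p,d=snap(n); w=cloud(n,d).reshape(-1,3)
    k=w[(np.hypot(w[:,0]-.51,w[:,1]+.258)<.062)&(w[:,2]>.0085)&(w[:,2]<.016)]
    print(n,len(k),'foot',circ(k[np.hypot(k[:,0]-.51,k[:,1]+.258)>.049]) , cv2.minEnclosingCircle((k[:,:2]*1000).astype(np.float32)))
E
```

```text
[ 0.51138164 -0.25842325  0.09070397]
t 16.52 shift [   0.5    1.4 -169.3] rotvec [0.    0.    0.001] yaw_y 144.8 -> 144.7 q6 -28.0 F [-1.4  2.5  3.6] open 0.0439
scene 470 foot [ 0.5091673  -0.2583563   0.05207046] ((509.8506774902344, -258.4298400878906), 55.51758575439453)
top 82 foot [ 0.5097128  -0.25864538  0.0523203 ] ((483.4556884765625, -238.6021728515625), 41.58226013183594)
```

Call:
step_arm --pt "0 0 -3 0 0 0" --pt "0 0 -6 0 0 0" --pt "0 0 -12 0 0 0" --pt "0 0 -20 0 0 0" --pt "0 0 -25 0 0 0" --pt "0 0 -25 0 0 0" --pt "0 0 -25 0 0 0" --pt "0 0 -20 0 0 0"

```text
t: 17.28
ee_pos: [0.5112, -0.2584, 0.2281]
tcp_rot: [[-0.577, -0.817, 0.0], [-0.817, 0.577, 0.0], [-0.0, -0.0, -1.0]]
contact_force: [1.2, -0.2, -6.7]
opening: 0.044
finger_force: 30.0
```

Call:
step_arm --pt "0 0 -15 0 0 0.05" --pt "0 0 -6 0 0 0.1" --pt "0 0 -3 0 0 0.1" --pt "0 0 0 0 0 0.1" --pt "0 0 0 0 0 0.1" --pt "0 0 0 0 0 0.1" --pt "0 0 0 0 0 0.1" --pt "0 0 0 0 0 0.1"

```text
t: 17.95
ee_pos: [0.5107, -0.2582, 0.2498]
tcp_rot: [[-0.98, -0.199, -0.002], [-0.199, 0.98, 0.001], [0.001, 0.001, -1.0]]
contact_force: [-0.6, 0.0, -6.6]
opening: 0.044
finger_force: 30.0
```

Call:
step_arm --pt "0 0 0 0 0 0.08" --pt "0 0 0 0 0 0" --pt "0 0 0 0 0 0"

```text
t: 18.2
ee_pos: [0.511, -0.2583, 0.25]
tcp_rot: [[-0.992, -0.128, -0.001], [-0.128, 0.992, 0.001], [0.001, 0.001, -1.0]]
contact_force: [-0.7, 0.6, -6.1]
opening: 0.0438
finger_force: 30.0
```

```bash
python3 - <<'E'
from meas import *
s=sense(); print(s['ee_pos'],s['opening'],s['moment']); go([.5545,.018,.246],97)
E
```

```text
[ 0.5109971  -0.25829798  0.25003517] 0.043825790537910074 [-0.02530993  0.00662975  0.05964311]
t 18.2 shift [-78.5 268.5   4.1] rotvec [ 0.001 -0.001  0.006] yaw_y 97.3 -> 97.0 q6 -75.4 F [-0.7  0.6 -6.1] open 0.0438
```

Call:
step_arm --pt "-4 14 0 0 0 0" --pt "-8 27 0 0 0 0" --pt "-9 30 0 0 0 0" --pt "-9 30 0 0 0 0" --pt "-9 30 0 0 0 0" --pt "-9 30 0 0 0 0" --pt "-9 30 0 0 0 0" --pt "-8 28 0 0 0 0"

```text
t: 18.87
ee_pos: [0.5483, -0.0313, 0.2505]
tcp_rot: [[-0.992, -0.129, -0.0], [-0.129, 0.992, 0.0], [0.0, 0.0, -1.0]]
contact_force: [0.7, -0.5, -6.2]
opening: 0.0439
finger_force: 30.0
```

Call:
step_arm --pt "-8 27 0 0 0 0" --pt "-5 17 0 0 0 0" --pt "0 5 0 0 0 0" --pt "0 0 0 0 0 0" --pt "0 0 0 0 0 0" --pt "0 0 0 0 0 0"

```text
t: 19.37
ee_pos: [0.5549, 0.0164, 0.2505]
tcp_rot: [[-0.992, -0.126, -0.0], [-0.126, 0.992, -0.0], [0.0, -0.0, -1.0]]
contact_force: [-0.4, 0.4, -6.8]
opening: 0.0444
finger_force: 30.0
```

```bash
python3 - <<'E'
from meas import *
s=sense(); e=s['ee_pos']; print(e,s['opening']); go([.5545,.018,.246],97)
zf=e[2]-.0907
for n in('scene','top'):
    p,d=snap(n); w=cloud(n,d).reshape(-1,3); m=np.hypot(w[:,0]-e[0],w[:,1]-e[1])
    k=w[(m<.062)&(w[:,2]>zf+.0085)&(w[:,2]<zf+.016)]
    if len(k)>30: print(n,len(k),'foot',cv2.minEnclosingCircle((k[:,:2]*1000).astype(np.float32)))
    k=w[(m<.065)&(w[:,2]>zf-.004)&(w[:,2]<zf+.016)]
    if len(k)>30: print(n,len(k),'foot2',cv2.minEnclosingCircle((k[:,:2]*1000).astype(np.float32)),k[:,2].min())
    k=w[(np.hypot(w[:,0]-.554,w[:,1]-.018)<.03)&(w[:,2]>.085)&(w[:,2]<.122)]
    if len(k)>20:
        f=lambda q:np.linalg.norm(k-np.r_[q,.098],axis=1)-.02
        print('ball',len(k),least_squares(f,[.5535,.018],loss='soft_l1',f_scale=.002).x)
    m=np.hypot(w[:,0]-.5535,w[:,1]-.018); k=w[(m<.062)&(m>.03)&(w[:,2]>.054)&(w[:,2]<.066)]
    if len(k)>20: print('ped',cv2.minEnclosingCircle((k[:,:2]*1000).astype(np.float32)))
cv2.imwrite('pics/s4.png',load('scene')[0][60:330,140:460,::-1].repeat(2,0).repeat(2,1))
E
```

```text
[0.55490995 0.01639573 0.25046774] 0.04439907443536329
t 19.37 shift [0.2 1.6 4.5] rotvec [-0.    -0.     0.004] yaw_y 97.2 -> 97.0 q6 -104.7 F [-0.4  0.4 -6.8] open 0.0444
scene 664 foot ((552.0333862304688, 19.436580657958984), 54.498165130615234)
scene 799 foot2 ((552.0333862304688, 19.436580657958984), 54.498165130615234) 0.15872540358342624
ball 82 [0.5527976  0.01753777]
ped ((553.7706298828125, 18.577739715576172), 55.41618728637695)
top 175 foot ((532.17041015625, 14.60279655456543), 49.94071578979492)
top 188 foot2 ((532.17041015625, 14.60279655456543), 49.94071578979492) 0.16313551794473324
```

View pics/s4.png

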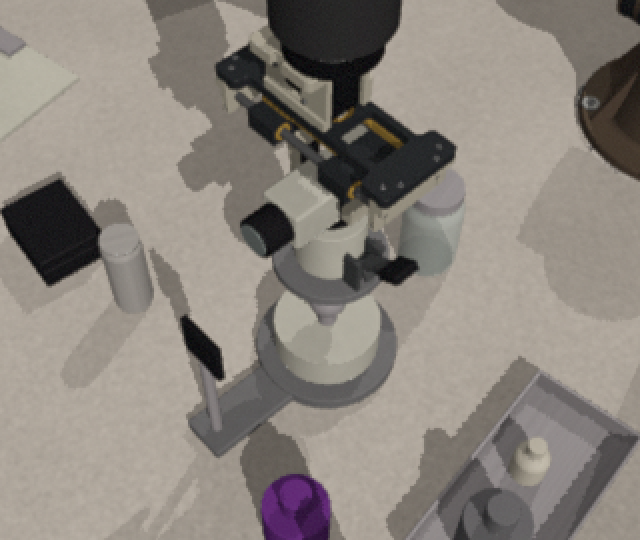

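```bash
python3 - <<'E'
from meas import *
s=sense(); e=np.array(s['ee_pos']); zf=e[2]-.0907
for n in('scene','top'):
    p,d=load(n); W=cloud(n,d); ok=W
    # edges: pixels at foot rim boundary: mask of points belonging to foot annulus/heads at height
    w=W.reshape(-1,3); m=np.hypot(w[:,0]-e[0],w[:,1]-e[1])
    k=w[(m<.045)&(m>.028)&(w[:,2]>zf+.018)&(w[:,2]<zf+.058)]
    if len(k)>30:
        q=circ(k,.034); r=np.hypot(*(k[:,:2]-q[:2]).T)-.034; print(n,'cup',len(k),q[:2],np.abs(r).mean())
    k=w[(m<.065)&(m>.04)&(w[:,2]>zf-.002)&(w[:,2]<zf+.0155)]
    # outer boundary per angle
    if len(k)>50:
        a=np.arctan2(k[:,1]-e[1],k[:,0]-e[0]); r=np.hypot(k[:,0]-e[0],k[:,1]-e[1]); b=np.round(a/np.radians(6))
        E=np.array([k[b==i][np.argmax(r[b==i])] for i in np.unique(b) if (b==i).sum()>2]); E=E[np.hypot(*(E[:,:2]-e[:2]).T)>.05]
        print('rim',len(E),circ(E,.0545)[:2])
    m=np.hypot(w[:,0]-.554,w[:,1]-.018); k=w[(m>.05)&(m<.06)&(w[:,2]>.025)&(w[:,2]<.055)]
    if len(k)>20: print(n,'ped wall',len(k),circ(k,.055)[:2])
    hd=w[(m<.12)&(w[:,2]>zf+.118)&(w[:,2]<zf+.13)]
    print('n top',len(hd))
E
```

```text
scene cup 467 [0.5495877  0.01786329] 0.0018349109008236125
rim 31 [0.55146264 0.0175036 ]
scene ped wall 374 [0.55265091 0.01761033]
n top 996
rim 13 [0.55277692 0.01711166]
n top 446
```

```bash
python3 - <<'E'
from meas import *
s=sense(); e=np.array(s['ee_pos']); zf=e[2]-.0907; a=np.radians(7.2); hx=np.array([np.cos(a),np.sin(a)]); hy=np.array([-hx[1],hx[0]])
for n in('scene','top'):
    w=cloud(n,load(n)[1]).reshape(-1,3); dx=(w[:,:2]-e[:2])@hx; dy=(w[:,:2]-e[:2])@hy
    k=w[(abs(dy)<.019)&(dx>.024)&(dx<.056)&(abs(w[:,2]-zf-.126)<.008)]
    print(n,'box top front',len(k),np.round(np.median(k,0),4) if len(k) else '')
    if len(k)>30:
        u=(k[:,:2]-e[:2])@np.c_[hx,hy]; A=np.c_[u,np.ones(len(u))]; print(np.linalg.lstsq(A,k[:,2]-zf-.126,rcond=None)[0])
    m=np.hypot(dx,dy); k=w[(m>.037)&(m<.053)&(abs(w[:,2]-zf-.012)<.007)]
    if len(k)>30:
        u=(k[:,:2]-e[:2])@np.c_[hx,hy]; A=np.c_[u,np.ones(len(u))]; print('foot',len(k),np.linalg.lstsq(A,k[:,2]-zf-.012,rcond=None)[0])
    k=w[(abs(dy)<.03)&(dx>.05)&(dx<.1)&(w[:,2]>zf+.08)&(w[:,2]<zf+.13)]
    print('lens max dx',np.percentile((k[:,:2]-e[:2])@hx,[97,99,100]) if len(k) else '')
    k=w[(abs(dy)<.03)&(dx<-.05)&(dx>-.1)&(w[:,2]>zf+.08)&(w[:,2]<zf+.13)]
    print('eye min dx',np.percentile((k[:,:2]-e[:2])@hx,[0,1,3]) if len(k) else '')
E
```

```text
scene box top front 374 [0.5955 0.0224 0.2849]
[-0.04972785 -0.00367515  0.00081361]
foot 471 [-0.02097986 -0.00051499 -0.00040693]
lens max dx [0.0853353  0.08559116 0.08682593]
eye min dx [-0.05604062 -0.0560353  -0.05602465]
top box top front 0 
foot 129 [ 0.00346484  0.00845928 -0.00063254]
lens max dx 
eye min dx [-0.08647089 -0.08621962 -0.08542008]
```

The picture shows the lens at (268,228) facing the focus plate at (203,347), with the head's foot above the ball. I'll nudge it forward 2 mm and lower it while watching the forces.

Call:
step_arm --pt "-2 0.5 10 0 0 0" --pt "0 0 12 0 0 0" --pt "0 0 8 0 0 0" --pt "0 0 6 0 0 0" --pt "0 0 4 0 0 0" --pt "0 0 4 0 0 0" --pt "0 0 3 0 0 0" --pt "0 0 0 0 0 0"

```text
t: 20.13
ee_pos: [0.5569, 0.0179, 0.203]
tcp_rot: [[-0.992, -0.125, -0.001], [-0.125, 0.992, -0.0], [0.001, -0.0, -1.0]]
contact_force: [-0.0, 0.1, -7.4]
opening: 0.0441
finger_force: 30.0
```

```bash
python3 - <<'E'
from meas import *
s=sense(); e=np.array(s['ee_pos']); zf=e[2]-.0907; go([.5569,.0172,.203],97); print(e,s['moment'])
for n in('scene','top'):
    p,d=snap(n); w=cloud(n,d).reshape(-1,3); m=np.hypot(w[:,0]-e[0],w[:,1]-e[1])
    k=w[(m<.045)&(m>.028)&(w[:,2]>zf+.018)&(w[:,2]<zf+.058)]
    if len(k)>30: print(n,'cup',len(k),circ(k,.034)[:2])
    k=w[(m<.065)&(m>.04)&(w[:,2]>zf-.002)&(w[:,2]<zf+.0155)]
    if len(k)>50:
        a=np.arctan2(k[:,1]-e[1],k[:,0]-e[0]); r=np.hypot(k[:,0]-e[0],k[:,1]-e[1]); b=np.round(a/np.radians(6))
        E=np.array([k[b==i][np.argmax(r[b==i])] for i in np.unique(b) if (b==i).sum()>2]); E=E[np.hypot(*(E[:,:2]-e[:2]).T)>.05]
        print('rim',len(E),circ(E,.0545)[:2])
    m=np.hypot(w[:,0]-.554,w[:,1]-.018); k=w[(m>.05)&(m<.06)&(w[:,2]>.022)&(w[:,2]<.055)]
    if len(k)>20: print(n,'ped wall',len(k),circ(k,.055)[:2])
    k=w[(m<.03)&(w[:,2]>.082)&(w[:,2]<min(zf-.003,.122))]
    if len(k)>20: print('ball',len(k),least_squares(lambda q:np.linalg.norm(k-np.r_[q,.098],axis=1)-.02,[.5535,.018],loss='soft_l1',f_scale=.002).x)
E
```

```text
t 20.13 shift [ 0.1 -0.7  0. ] rotvec [-0.    -0.001  0.004] yaw_y 97.2 -> 97.0 q6 -104.8 F [-0.   0.1 -7.4] open 0.0441
[0.55692717 0.01789201 0.20302891] [-0.07242152  0.04702582  0.01591982]
scene cup 402 [0.55142167 0.0194839 ]
rim 29 [0.55312857 0.01898918]
scene ped wall 403 [0.55272347 0.01759583]
rim 12 [0.55478184 0.01900705]
```

Call:
step_arm --pt "0 -0.7 3 0 0 0" --pt "0 0 4 0 0 0" --pt "0 0 4 0 0 0" --pt "0 0 4 0 0 0" --pt "0 0 0 0 0 0"

```text
t: 20.65
ee_pos: [0.5566, 0.0172, 0.1874]
tcp_rot: [[-0.992, -0.125, -0.002], [-0.125, 0.992, -0.0], [0.002, -0.0, -1.0]]
contact_force: [-0.3, 0.9, -7.1]
opening: 0.0441
finger_force: 30.0
```

Call:
step_arm --pt "0 0 4 0 0 0" --pt "0 0 4 0 0 0" --pt "0 0 4 0 0 0" --pt "0 0 0 0 0 0"

```text
t: 20.98
ee_pos: [0.5566, 0.0172, 0.1754]
tcp_rot: [[-0.992, -0.125, -0.002], [-0.125, 0.992, -0.0], [0.002, -0.0, -1.0]]
contact_force: [0.3, -0.2, -6.0]
opening: 0.0439
finger_force: 30.0
```

Call:
step_arm --pt "0 0 4 0 0 0" --pt "0 0 4 0 0 0" --pt "0 0 4 0 0 0" --pt "0 0 4 0 0 0" --pt "0 0 3 0 0 0" --pt "0 0 2 0 0 0" --pt "0 0 1 0 0 0" --pt "0 0 0 0 0 0"

```text
t: 21.65
ee_pos: [0.5572, 0.0172, 0.1543]
tcp_rot: [[-0.992, -0.126, -0.0], [-0.126, 0.992, -0.0], [0.0, -0.0, -1.0]]
contact_force: [-0.2, 0.1, -6.1]
opening: 0.044
finger_force: 30.0
```

Call:
step_arm --pt "0 0 0.8 0 0 0" --pt "0 0 0.7 0 0 0" --pt "0 0 0 0 0 0"

```text
t: 21.9
ee_pos: [0.5572, 0.0173, 0.1531]
tcp_rot: [[-0.992, -0.125, 0.0], [-0.125, 0.992, 0.0], [-0.0, 0.0, -1.0]]
contact_force: [-0.0, 0.0, -6.0]
opening: 0.0436
finger_force: 30.0
```

Call:
step_arm --pt "0 0 0.7 0 0 0" --pt "0 0 0.7 0 0 0" --pt "0 0 0.6 0 0 0" --pt "0 0 0 0 0 0"

```text
t: 22.23
ee_pos: [0.5571, 0.0172, 0.1509]
tcp_rot: [[-0.992, -0.125, -0.0], [-0.125, 0.992, -0.0], [0.0, -0.0, -1.0]]
contact_force: [0.7, 0.7, -6.7]
opening: 0.0439
finger_force: 30.0
```

Call:
step_arm --pt "0 0 0.5 0 0 0" --pt "0 0 0.5 0 0 0" --pt "0 0 0 0 0 0"

```text
t: 22.48
ee_pos: [0.5572, 0.0173, 0.1507]
tcp_rot: [[-0.992, -0.126, 0.0], [-0.126, 0.992, -0.0], [-0.0, -0.0, -1.0]]
contact_force: [-2.9, -0.2, 0.6]
opening: 0.0435
finger_force: 30.0
```

The foot has reached the pedestal; I'm releasing and checking.

Call:
step_arm --pt "0 0 0 0 0 0" --pt "0 0 0 0 0 0" --pt "0 0 0 0 0 0" --pt "0 0 0 0 0 0" --pt "0 0 0 0 0 0" --pt "0 0 0 0 0 0" --pt "0 0 0 0 0 0" --gripper 0

```text
t: 23.07
ee_pos: [0.5573, 0.0173, 0.1501]
tcp_rot: [[-0.992, -0.126, 0.0], [-0.126, 0.992, -0.0], [-0.0, -0.0, -1.0]]
contact_force: [-0.5, 1.0, -0.8]
opening: 0.0844
finger_force: 0.0
```

Call:
step_arm --pt "0 0 -10 0 0 0" --pt "0 0 -20 0 0 0" --pt "0 0 -30 0 0 0" --pt "0 0 -30 0 0 0" --pt "0 0 0 0 0 0"

```text
t: 23.48
ee_pos: [0.5603, 0.0175, 0.2473]
tcp_rot: [[-0.992, -0.126, 0.01], [-0.126, 0.992, 0.001], [-0.01, -0.0, -1.0]]
contact_force: [1.3, -0.1, 1.6]
opening: 0.0874
finger_force: 0.0
```

```bash
python3 - <<'E'
from meas import *
s=sense(); c=np.array([.554,.0183]); print(s['ee_pos'],s['qpos'])
for n in('scene','top'):
    p,d=snap(n); w=cloud(n,d).reshape(-1,3); m=np.hypot(*(w[:,:2]-c).T)
    k=w[(m<.062)&(m>.037)&(abs(w[:,2]-.072)<.008)]
    if len(k)>30:
        u=k[:,:2]-c; print(n,'foot top',len(k),np.median(k[:,2]),np.linalg.lstsq(np.c_[u,np.ones(len(u))],k[:,2]-.072,rcond=None)[0], cv2.minEnclosingCircle((k[:,:2]*1000).astype(np.float32)))
    k=w[(m<.1)&(abs(w[:,2]-.186)<.006)]
    if len(k)>30: print('box',len(k),cv2.minAreaRect((k[:,:2]*1000).astype(np.float32)))
    for l,z in(('latch_pad',.15),('lens',.165)): print(l,[np.round(x['point']).tolist()+[round(x['confidence'],2)]+onplane(n,x['point'],z).round(3).tolist() for x in landmark_of(n,l)[:2]])
cv2.imwrite('pics/s5.png',load('scene')[0][100:320,180:460,::-1].repeat(2,0).repeat(2,1))
E
```

```text
[0.56031235 0.01746687 0.2472829 ] [  21.8973955     8.68071238  -12.65757172    0.15680408  -68.11721806
 -104.68846949]
scene foot top 535 0.07110617830039767 [-0.01161601 -0.01228744 -0.00073152] ((553.5628051757812, 19.934627532958984), 55.018455505371094)
box 1122 ((569.1229248046875, 21.12735366821289), (144.4969940185547, 44.97409439086914), 7.60862922668457)
latch_pad [[330.0, 224.0, 0.66, 0.556, 0.101, 0.15]]
lens [[266.0, 219.0, 0.95, 0.649, 0.033, 0.165]]
top foot top 228 0.07080488022667097 [-0.00369824  0.00054885 -0.00115305] ((548.308837890625, 17.820384979248047), 53.53868865966797)
box 412 ((508.3663635253906, 12.422626495361328), (66.72943878173828, 43.64036560058594), 7.170794486999512)
latch_pad []
lens [[276.0, 209.0, 0.72, 0.539, 0.014, 0.165]]
```

View pics/s5.png

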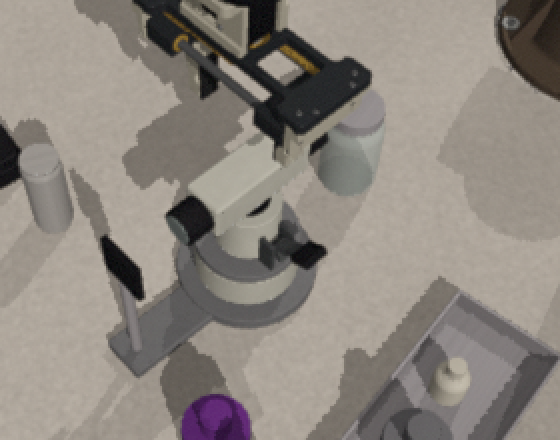

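The picture shows the head seated flat on the pedestal with its lens at (190,222) facing the plate at (122,267). The lever is still raised, with its pad at (308,254). I'll press it with shut fingers, turned 90° so the gripper body clears the head.

Call:
step_arm --pt "0 5 -5 0 0 0" --pt "0 15 -5 0 0 0" --pt "0 25 0 0 0 0" --pt "0 25 0 0 0 0" --pt "0 15 0 0 0 0" --pt "0 0 0 0 0 -0.06" --pt "0 0 0 0 0 -0.12" --pt "0 0 0 0 0 -0.12" --gripper 1

```text
t: 24.45
ee_pos: [0.5463, 0.1023, 0.2498]
tcp_rot: [[-0.908, -0.419, -0.001], [-0.419, 0.908, -0.001], [0.001, -0.0, -1.0]]
contact_force: [-0.7, -1.0, 0.2]
opening: 0.0397
finger_force: 0.0
```

Call:
step_arm --pt "0 0 0 0 0 -0.12" --pt "0 0 0 0 0 -0.12" --pt "0 0 0 0 0 -0.12" --pt "0 0 0 0 0 -0.12" --pt "0 0 0 0 0 -0.12" --pt "0 0 0 0 0 -0.12" --pt "0 0 0 0 0 -0.12" --pt "0 0 0 0 0 -0.12"

```text
t: 25.12
ee_pos: [0.5464, 0.1018, 0.2498]
tcp_rot: [[-0.178, -0.984, -0.001], [-0.984, 0.178, -0.001], [0.001, 0.001, -1.0]]
contact_force: [-0.6, 0.8, 0.3]
opening: 0.0001
finger_force: 0.0
```

Call:
step_arm --pt "0 0 0 0 0 -0.12" --pt "0 0 0 0 0 -0.12" --pt "0 0 0 0 0 -0.06" --pt "0 0 0 0 0 0" --pt "0 0 0 0 0 0"

```text
t: 25.53
ee_pos: [0.5464, 0.1018, 0.2499]
tcp_rot: [[0.113, -0.994, -0.001], [-0.994, -0.113, -0.0], [0.0, 0.001, -1.0]]
contact_force: [-0.9, 0.2, 0.1]
opening: 0.0005
finger_force: 0.0
```

```bash
python3 - <<'E'
from meas import *
go([.5432,.1026,.145],187)
E
```

```text
t 25.53 shift [ -1.2   3.1 104.9] rotvec [ 0.001 -0.    -0.009] yaw_y -173.5 -> -173.0 q6 -24.3 F [-0.9  0.2  0.1] open 0.0005
```

Call:
step_arm --pt "-1 3 15 0 0 0" --pt "0 0 25 0 0 0" --pt "0 0 25 0 0 0" --pt "0 0 20 0 0 0" --pt "0 0 12 0 0 0" --pt "0 0 6 0 0 0" --pt "0 0 2 0 0 0" --pt "0 0 0 0 0 0"

```text
t: 26.2
ee_pos: [0.5436, 0.1023, 0.1451]
tcp_rot: [[0.114, -0.993, -0.0], [-0.993, -0.114, -0.0], [0.0, 0.0, -1.0]]
contact_force: [0.0, -0.4, 0.3]
opening: 0.0007
finger_force: 0.0
```

Call:
step_arm --pt "0 0 2 0 0 0" --pt "0 0 2 0 0 0" --pt "0 0 2 0 0 0" --pt "0 0 2 0 0 0" --pt "0 0 2 0 0 0" --pt "0 0 2 0 0 0" --pt "0 0 2 0 0 0" --pt "0 0 0 0 0 0"

```text
t: 26.87
ee_pos: [0.5438, 0.1027, 0.1311]
tcp_rot: [[0.115, -0.993, 0.001], [-0.993, -0.115, 0.001], [-0.0, -0.001, -1.0]]
contact_force: [0.3, 2.6, 0.7]
opening: 0.0004
finger_force: 0.9
```

Call:
step_arm --pt "0 0 1.5 0 0 0" --pt "0 0 1.5 0 0 0" --pt "0 0 1.5 0 0 0" --pt "0 0 1.5 0 0 0" --pt "0 0 0 0 0 0"

```text
t: 27.28
ee_pos: [0.5435, 0.1022, 0.1248]
tcp_rot: [[0.115, -0.993, -0.0], [-0.993, -0.115, -0.0], [0.0, 0.0, -1.0]]
contact_force: [0.3, 1.8, 1.7]
opening: 0.0003
finger_force: 0.8
```

Call:
step_arm --pt "0 0 1.5 0 0 0" --pt "0 0 1.5 0 0 0" --pt "0 0 1.5 0 0 0" --pt "0 0 1.5 0 0 0" --pt "0 0 1.5 0 0 0" --pt "0 0 0 0 0 0"

```text
t: 27.78
ee_pos: [0.5432, 0.1021, 0.1171]
tcp_rot: [[0.115, -0.993, -0.001], [-0.993, -0.115, -0.0], [0.0, 0.001, -1.0]]
contact_force: [0.0, 0.7, 0.7]
opening: 0.0004
finger_force: 0.4
```

Call:
step_arm --pt "0 0 1.5 0 0 0" --pt "0 0 1.5 0 0 0" --pt "0 0 1.5 0 0 0" --pt "0 0 1.5 0 0 0" --pt "0 0 0 0 0 0"

```text
t: 28.2
ee_pos: [0.5434, 0.1022, 0.1112]
tcp_rot: [[0.115, -0.993, -0.0], [-0.993, -0.115, -0.0], [0.0, 0.0, -1.0]]
contact_force: [1.1, -0.3, 0.6]
opening: 0.0
finger_force: 0.3
```

Call:
step_arm --pt "0 0 1 0 0 0" --pt "0 0 1 0 0 0" --pt "0 0 1 0 0 0" --pt "0 0 0 0 0 0"

```text
t: 28.53
ee_pos: [0.5434, 0.1023, 0.1084]
tcp_rot: [[0.115, -0.993, -0.0], [-0.993, -0.115, -0.0], [0.0, 0.0, -1.0]]
contact_force: [0.1, 0.4, 1.8]
opening: 0.0001
finger_force: 0.4
```

Call:
step_arm --pt "0 0 0.7 0 0 0" --pt "0 0 0.7 0 0 0" --pt "0 0 0.6 0 0 0" --pt "0 0 0 0 0 0"

```text
t: 28.87
ee_pos: [0.5434, 0.1022, 0.1064]
tcp_rot: [[0.115, -0.993, -0.0], [-0.993, -0.115, -0.0], [0.0, 0.0, -1.0]]
contact_force: [-0.3, 1.1, 0.7]
opening: 0.0003
finger_force: 0.4
```

Call:
step_arm --pt "0 0 0.4 0 0 0" --pt "0 0 0 0 0 0"

```text
t: 29.03
ee_pos: [0.5434, 0.1022, 0.1063]
tcp_rot: [[0.115, -0.993, 0.0], [-0.993, -0.115, -0.0], [0.0, 0.0, -1.0]]
contact_force: [-0.5, 0.4, 2.1]
opening: 0.0003
finger_force: 1.4
```

Call:
step_arm --pt "0 0 0.4 0 0 0" --pt "0 0 0.3 0 0 0" --pt "0 0 0 0 0 0"

```text
t: 29.28
ee_pos: [0.5435, 0.1023, 0.1061]
tcp_rot: [[0.115, -0.993, 0.0], [-0.993, -0.115, 0.0], [0.0, -0.0, -1.0]]
contact_force: [-2.5, 1.3, 8.6]
opening: 0.0006
finger_force: 4.0
```

The lever is at its stop: TCP z 0.106 and the force has risen to 8.6 N. Retreating now.

Call:
step_arm --pt "0 0 -3 0 0 0" --pt "0 0 -10 0 0 0" --pt "0 0 -25 0 0 0" --pt "0 0 -35 0 0 0" --pt "0 0 -35 0 0 0" --pt "0 0 -35 0 0 0" --pt "-15 0 -5 0 0 0" --pt "-30 0 0 0 0 0"

```text
t: 29.95
ee_pos: [0.5396, 0.1459, 0.2577]
tcp_rot: [[0.112, -0.994, 0.005], [-0.994, -0.112, 0.002], [-0.002, -0.006, -1.0]]
contact_force: [0.5, 0.7, -1.9]
opening: 0.0003
finger_force: 0.0
```

Call:
step_arm --pt "0 38 0 0 0 0" --pt "0 38 0 0 0 0" --pt "0 20 0 0 0 0" --pt "0 0 0 0 0 0" --pt "0 0 0 0 0 0" --pt "0 0 0 0 0 0" --gripper 0

```text
t: 30.45
ee_pos: [0.4433, 0.136, 0.2542]
tcp_rot: [[0.115, -0.993, 0.001], [-0.993, -0.115, 0.0], [-0.0, -0.001, -1.0]]
contact_force: [0.4, -0.8, 0.1]
opening: 0.0349
finger_force: 0.0
```

```bash
python3 - <<'E'
from meas import *
c=np.array([.554,.0183]); a=np.radians(7.3); H=np.array([[np.cos(a),-np.sin(a)],[np.sin(a),np.cos(a)]]); print(sense()['ee_pos'])
for n in('scene','top'):
    p,d=snap(n); w=cloud(n,d).reshape(-1,3); u=(w[:,:2]-c)@H; m=np.hypot(*u.T)
    k=w[(abs(u[:,0])<.012)&(u[:,1]>.08)&(u[:,1]<.097)&(w[:,2]>.08)&(w[:,2]<.2)]; print(n,'pad z',len(k),np.median(k[:,2]) if len(k) else '')
    k=w[(m<.053)&(m>.037)&(abs(w[:,2]-.072)<.008)]; print('foot',len(k),np.median(k[:,2]))
    k=w[(m<.1)&(abs(w[:,2]-.186)<.006)]
    if len(k)>30: print('box',len(k),cv2.minAreaRect((k[:,:2]*1000).astype(np.float32)))
cv2.imwrite('pics/s6.png',load('scene')[0][100:400,140:460,::-1].repeat(2,0).repeat(2,1)[:600])
E
```

```text
[0.44327771 0.13601995 0.25415516]
scene pad z 100 0.10557495163623298
foot 441 0.07124141555721653
box 1424 ((557.8353881835938, 18.90963363647461), (167.30979919433594, 45.04644775390625), 6.8108296394348145)
top pad z 68 0.1052516045692774
foot 365 0.07103633578609592
box 1140 ((559.8328857421875, 18.894338607788086), (164.80319213867188, 43.83008575439453), 7.034167289733887)
```

View pics/s6.png

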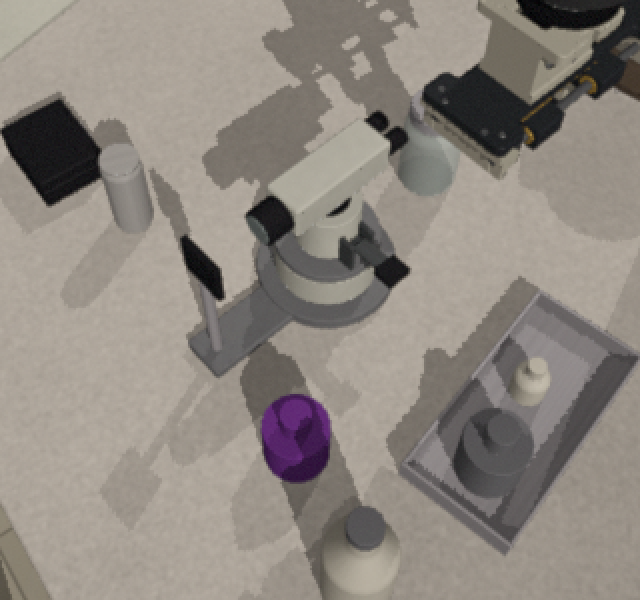

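The lever is level: its pad, at (393,272), is at z 0.1055. The head is seated facing the plate, the cap stands upright at (495,450) and the bottle at (531,380) hasn't moved. Nothing touches the robot.

```bash
python3 -c "
from plant import *
print(sign_off())"
```

```text
the job is handed in; nothing more can be done
None
```

The job is handed in, with no verdict returned: the cap stands upright in the tray beside the drop bottle, the head is seated flat on the ball facing the focus plate with its latch fully down, and the robot touches nothing.

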